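# Fish the memory stick out of the desk rack

## Task

The memory stick has slid to the back of one bay of the low wire desk rack, where fingers do not reach. Take the hooked pick by its wooden handle, reach in over the stick, lower the hook behind its far end and drag it out until the whole stick lies on the bench in front of the rack; then set the pick down on the bench. Do not touch the stick with the gripper, and leave the dust cap in the other bay where it is.

Things in the scene. Friction and masses are not known exactly. Their poses are not given: they have to be found in the camera images.
- rack: Grey steel desk rack, fixed: 134 mm deep (x), 104 wide (y), 62 high; walls 4 mm thick and 22 high, above them and as roof a cage of 3 mm wires 12 mm apart. Origin on the bench at the middle of its open front; x points into the bays. Two bays, centre lines y = +25 and -25 mm, each 46 wide, 130 deep to a closed back, 58 mm clear under the wires, open over the whole front, no floor (bench).
- pick: Hooked pick standing level, 80 g. Origin at bench level under the hook; x from handle to hook. Wooden handle block 80 long (x), 22 wide (y), 32 mm high, flat on the bench, centred at x = -145 mm; grip it there from above, across y. A 6 mm steel rod, centre line 22 mm up, carries the hook: a blade 16 mm wide (y), 4 thick (x), hanging to 2 mm above the bench.
- memory_stick: Memory stick lying flat in either bay: blue body 18 mm wide, 9 high, thinner metal plug, 53 mm long in all. Origin mid-underside; y along it, plug at -y. Plug points out of the bay; blunt end, 26 mm from the origin, to the back. Origin 58 to 72 mm inside the rack's front, within 7 mm of the bay's centre line, turned at most 0.1 rad. About 30 g, slides freely.
- dust_cap: Round black dust cap, 35 mm across, 12 mm high, lying flat in the other bay. Origin at the middle of its underside. To be left alone.
Mind the look-alikes: they are no part of the job. Of the things that look like the pick, the smaller one is meant.

How it is judged:
By the outcome, as a careful person would: the job done as asked, in the order asked, and still so for the second after the job is handed in, with the robot touching nothing.
It also fails if it takes over 38 s, if anything falls off the work surface, if the arm or the gripper's body presses on something with over 40 N, if the wrist force passes 120 N, or if a joint passes its speed limit or range.

## Robot

A 6-joint arm with a two-finger parallel gripper is mounted at the origin on a cart in front of the work surface, level with it; the furniture and walls round the work are solid. World frame = base frame: x ahead of the robot, y to its left, z up, the work surface at z = 0. Lengths are in m, angles in degrees, forces in N, time in s.
With the tool pointing down it reaches from about 0.3 to 0.75 m from the base axis. Payload 8.5 kg.
Tool frame: the origin (TCP) lies midway between the tips of the shut fingers; the grasp point (between the pads) lies env.tcp_to_grasp behind it (env.tcp_to_grasp is the distance from the TCP to the grasp point, in m); z points along the fingers, y is the line along which they close (so a half turn about z gives the same grasp; the last joint's range is limited). The gripper opens to 85 mm and grips with 20 to 120 N. Pads are 22 mm wide; open, the fingers measure 114 mm over their backs; the gripper's body (76 mm by 85 mm) begins 54 mm behind the grasp point. The pads swing forward as they close: fully open they stand 13 mm farther back than shut.
Start: joints at [55.674, 21.807, 74.336, -0, 83.858, -12.336], TCP at [0.206, 0.51, 0.231] pointing down, gripper open.
Joint ranges: [-178.18, 178.18], [-50.72, 133.34], [12.68, 142.11], [-81.47, 261.47], [9.98, 163.14], [-165.26, 165.26]. Speed limits (degrees/s): [136.94, 136.94, 180, 180, 180, 180].

## Interface

Orientations are given as a 3x3 rotation matrix whose columns are the frame's x, y, z axes.
In Python, from rig import observe, optics, job, env gives the robot as it stands. The module is installed in compiled form; this text tells all that it offers.
- The arm moves only by the shell command python3 -m jog 'ROWS' [FORCE]. ROWS is JSON, a list of rows, each a list of 7 numbers: the turn, a rotation vector about the tool's x, y, z in rad, then the shift along the tool's x, y, z in m, then the opening in per cent of the stroke, from 0 (shut) to 100 (fully open). A call has 1 to 10 rows; each row shifts and turns the commanded pose from where the row before left it, along the tool's axes as they then stand; what a row does not reach is not made up. A row lasts 1/8 s, in which the tool goes at most 62.5 mm and 10.7 degrees, less where a joint would pass 70% of its speed; a pose out of reach is approached as far as the arm can. A call is refused whole if a number of a shift passes 0.0625 or a number of a turn 0.188, either way. A call with a gripper value outside its range is refused whole. The fingers move at their own pace and stop on an object; FORCE is the grip in N (left out, the last holds). Time passes only in rows, so rows that do not move let the fingers close. It gives the time, the measured TCP pose, the force, the opening and the grip force at its end, in the units of the state.
- observe(): the state, without advancing time (a new reading comes with each control period).
- optics.get_image(name): name is "side" or "top" or "wrist"; returns a dict with "pixels" (384x512x3 uint8, red, green, blue), "mtx" (3x3 intrinsics, pixels), "rvec" (rotation vector, rad) and "tvec" (3), from world to camera coordinates, as OpenCV has them. Camera axes: x right, y down, z forward; pixel columns grow to the right and rows downward; lengths in m; the calibration is good to about 2 mm. A picture is of the moment at which its call begins. There is no depth.
- job.close_job(): hands the job in; it is judged then, once.
The state is a dict: "time_s": time; "q": joint angles; "qvel": joint speeds; "joint_efforts": joint torques, N m; "position": TCP position; "tool_rot": TCP orientation; "ft_force": force on the tool from outside, world axes, zero at the start; "wrist_torque": the same for the moment, N m; "grip_width": finger opening in m; "gripper_force": force on a finger pad.
Only numpy, scipy, OpenCV 4.12 (cv2) and the standard library are available. Lean on these libraries where they do the work, as an engineer would, in place of code of your own. Each camera call takes 0.05 s, during which the arm holds its last target. There are 200 camera calls.

## Working session

There is one attempt and no reset: what is moved stays moved. The work goes in short steps, Python scripts to look and compute and a shell command to move; the robot and the scene stay as the last step left them, time stands still between calls to the robot, and variables do not carry over. Pictures are saved under pics/ and viewed, at most 10 in all, crops included, and the job is handed in when it is done.

```bash
mkdir -p pics
cat > h.py <<'E'
import numpy as np, cv2
from rig import observe, optics, job, env
def grab(n,f=None):
    d=optics.get_image(n); 
    if f: cv2.imwrite('pics/'+f,d['pixels'][:,:,::-1])
    np.savez('last_'+n,**d); return d
def ray(d,u,v,z):
    p=cv2.undistortPoints(np.array([[[u,v]]],float),d['mtx'],None)[0,0]
    R=cv2.Rodrigues(d['rvec'])[0]; t=np.ravel(d['tvec'])
    c=-R.T@t; r=R.T@np.array([p[0],p[1],1]); return c+r*(z-c[2])/r[2]
def proj(d,P): return cv2.projectPoints(np.array(P,float).reshape(-1,1,3),d['rvec'],d['tvec'],d['mtx'],None)[0][:,0]
E
python3 - <<'E'
from h import *
for n in('top','side'):
    d=grab(n,n+'1.png'); R=cv2.Rodrigues(d['rvec'])[0]; print(n,(-R.T@np.ravel(d['tvec'])).round(3),R[2].round(2),d['mtx'][0,0])
s=observe(); print(env.tcp_to_grasp,s)
E
```

```text
top [0.525 0.041 0.869] [ 0.1   0.04 -0.99] 378.6596606277703
side [ 0.544 -0.641  0.615] [ 0.09  0.77 -0.64] 488.5025986657629
0.0187 {'time_s': 0.1, 'q': array([ 5.56761291e+01,  2.18383150e+01,  7.43792956e+01,  7.01628232e-04,
        8.38591687e+01, -1.23361997e+01]), 'qvel': array([ 0.07043415, -0.082428  , -0.19863923, -0.01563997,  0.17792134,
        0.08261166]), 'joint_efforts': array([ 4.41265292e-03, -4.49218404e+01, -2.31654525e+01, -1.67803123e-04,
        3.70765760e-03, -9.95451103e-06]), 'position': array([0.20577429, 0.50977089, 0.23076898]), 'tool_rot': array([[-9.27263832e-01,  3.74407797e-01, -7.65669358e-04],
       [ 3.74408461e-01,  9.27263228e-01, -1.09983274e-03],
       [ 2.98191088e-04, -1.30650821e-03, -9.99999102e-01]]), 'ft_force': array([ 0.24581683, -0.16388877,  0.11156143]), 'wrist_torque': array([ 0.00832694, -0.01430188, -0.0339682 ]), 'gripper_force': 0.0, 'grip_width': 0.08577434027622813}
```

View pics/top1.png

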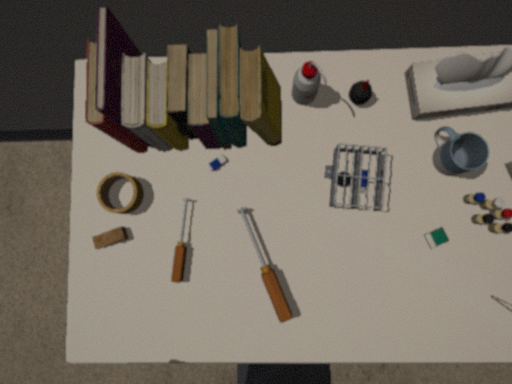

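View pics/side1.png

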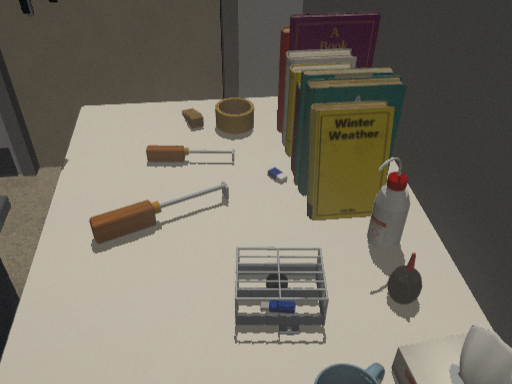

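The small pick is the left one: top hook (188,200), handle (179,262). The rack is at top (361,178), with the blue stick at (364,178) and the cap at (344,179). I'll zoom in on both views for the rack and the pick.

Run:
```python
from h import *
T=dict(np.load('last_top.npz'));S=dict(np.load('last_side.npz'))
a=cv2.resize(T['pixels'][135:225,315:405],(400,400),interpolation=2)
b=cv2.resize(S['pixels'][235:345,225:335],(400,400),interpolation=2)
c=cv2.resize(T['pixels'][190:290,140:240],(400,200*2),interpolation=2)
im=np.hstack([a,b]); im=np.clip(im.astype(float)*1.3,0,255).astype('uint8')
cv2.imwrite('pics/z1.png',im[:,:,::-1])
for n,u,v in[('hook',188,200),('hEnd',178,281),('hFront',182,243),('bighook',243,210),('bigend',285,320)]: print(n,ray(T,u,v,.022 if n[1]!='E' else .03).round(4))
for d,n in((T,'top'),(S,'side')):
    h=cv2.cvtColor(d['pixels'],cv2.COLOR_RGB2HSV)
    for nm,lo,hi in(('blue',(105,100,40),(130,255,255)),('wood',(4,120,60),(14,255,255))):
        m=cv2.inRange(h,lo,hi)
        for k in cv2.findContours(m,0,2)[0]:
            if cv2.contourArea(k)>25: print(n,nm,cv2.contourArea(k),[np.round(x,1) for x in cv2.minAreaRect(k)],cv2.boundingRect(k))
```

```text
hook [0.6019 0.2255 0.022 ]
hEnd [0.4226 0.2455 0.03  ]
hFront [0.5054 0.2388 0.022 ]
bighook [0.5772 0.1009 0.022 ]
bigend [0.3362 0.012  0.022 ]
top blue 52.5 [array([479.4, 197. ]), array([9., 8.]), np.float64(14.0)] (475, 193, 10, 9)
top blue 26.5 [array([363.5, 181.5]), array([7., 5.]), np.float64(90.0)] (361, 178, 6, 8)
top blue 47.0 [array([215.2, 164. ]), array([6.9, 8. ]), np.float64(56.3)] (211, 160, 10, 10)
top wood 595.0 [array([276.6, 295.3]), array([51.3, 13.2]), np.float64(68.2)] (262, 270, 30, 51)
top wood 241.0 [array([177.8, 263.7]), array([ 8.5, 34.9]), np.float64(6.8)] (172, 246, 12, 36)
side blue 192.0 [array([281.8, 306.1]), array([24.2, 10.8]), np.float64(3.0)] (270, 301, 25, 12)
side blue 32.5 [array([274.8, 171.3]), array([9.2, 5.6]), np.float64(36.9)] (270, 168, 11, 7)
side wood 792.0 [array([122.6, 220.2]), array([24.7, 64.2]), np.float64(71.6)] (90, 201, 63, 39)
side wood 143.0 [array([164.5, 148.5]), array([ 5., 35.]), np.float64(90.0)] (147, 146, 36, 6)
```

View pics/z1.png

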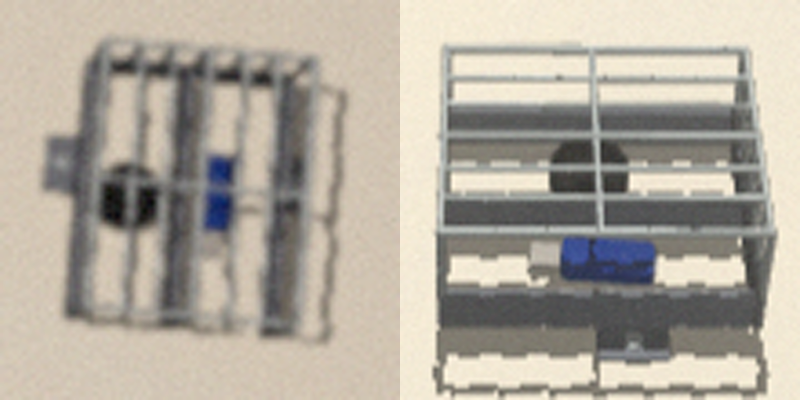

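The rack's open front faces low x, towards the robot. The stick lies in the -y bay with its plug outward, and the cap is in the +y bay. Next I'll compute the poses.

```bash
cat >> h.py <<'E'
def tri(d1,p1,d2,p2):
    P=[]
    for d in(d1,d2): P.append(d['mtx']@np.hstack([cv2.Rodrigues(d['rvec'])[0],np.reshape(d['tvec'],(3,1))]))
    X=cv2.triangulatePoints(P[0],P[1],np.array(p1,float).T,np.array(p2,float).T); return (X[:3]/X[3]).T
E
python3 - <<'E'
from h import *
T=dict(np.load('last_top.npz'));S=dict(np.load('last_side.npz'))
t=np.array([(108,42),(316,60),(288,334),(70,318)])/4.444+[315,135]  # far-back(+y), near-back, near-front, far-front
s=np.array([(348,47),(375,230),(37,230),(45,47)])/3.636+[225,235]
loc=np.array([(.1325,.0505),(.1325,-.0505),(.0015,-.0505),(.0015,.0505)])
def fit(W):
    a=loc-loc.mean(0);b=W-W.mean(0);c=np.sum(a[:,0]*b[:,0]+a[:,1]*b[:,1]);q=np.sum(a[:,0]*b[:,1]-a[:,1]*b[:,0])
    th=np.arctan2(q,c);R=np.array([[np.cos(th),-np.sin(th)],[np.sin(th),np.cos(th)]]);o=W.mean(0)-R@loc.mean(0)
    return o.round(4),np.degrees(th).round(2),(np.linalg.norm(W-(loc@R.T+o),axis=1)*1000).round(1)
for d,p in((T,t),(S,s)): print(fit(np.array([ray(d,u,v,.0605)[:2] for u,v in p])))
print(tri(T,t,S,s).round(4))
# stick blue top z=.009
for d,p in((S,[(269.7,306.5),(295,307),(281.8,306)]),(T,[(363.5,178),(363.5,186.5),(364,170)])):print('stick',[ray(d,u,v,.007)[:2].round(4) for u,v in p])
# pick handle
for d,n,z in((T,'t',.03),(S,'s',.03)):
    h=cv2.cvtColor(d['pixels'],cv2.COLOR_RGB2HSV);m=cv2.inRange(h,(3,100,40),(16,255,255))
    for k in cv2.findContours(m,0,2)[0]:
        x,y,w,hh=cv2.boundingRect(k)
        if cv2.contourArea(k)>100 and (x<220): b=cv2.boxPoints(cv2.minAreaRect(k));print(n,[ray(d,u,v,z)[:2].round(3) for u,v in b])
for n,d,x,y in(('t',T,165,190),('s',S,140,135)):
    cv2.imwrite('/tmp/%s.png'%n,cv2.resize(d['pixels'][y:y+100,x-20 if n=='t' else x:][:,:100,::-1],(400,400),interpolation=2))
cv2.imwrite('pics/z2.png',np.hstack([cv2.imread('/tmp/t.png'),cv2.imread('/tmp/s.png')]))
E
```

```text
(array([ 0.5745, -0.1413]), np.float64(-7.82), array([2.1, 3. , 0.8, 4.7]))
(array([ 0.5787, -0.1469]), np.float64(-6.42), array([0.9, 0.8, 1.2, 0.8]))
[[ 0.7155 -0.1116  0.0601]
 [ 0.7041 -0.2108  0.0596]
 [ 0.5723 -0.1927  0.0552]
 [ 0.5837 -0.09    0.0527]]
stick [array([ 0.6277, -0.1756]), array([ 0.6662, -0.1808]), array([ 0.6463, -0.1767])]
stick [array([ 0.6465, -0.1732]), array([ 0.627 , -0.1724]), array([ 0.6648, -0.1751])]
t [array([0.424, 0.261]), array([0.502, 0.251]), array([0.499, 0.228]), array([0.42 , 0.237])]
t [array([0.522, 0.44 ]), array([0.543, 0.374]), array([0.517, 0.365]), array([0.496, 0.431])]
s [array([0.33 , 0.035]), array([0.438, 0.078]), array([0.455, 0.006]), array([ 0.352, -0.031])]
s [array([0.42 , 0.258]), array([0.499, 0.249]), array([0.499, 0.197]), array([0.423, 0.205])]
```

View pics/z2.png

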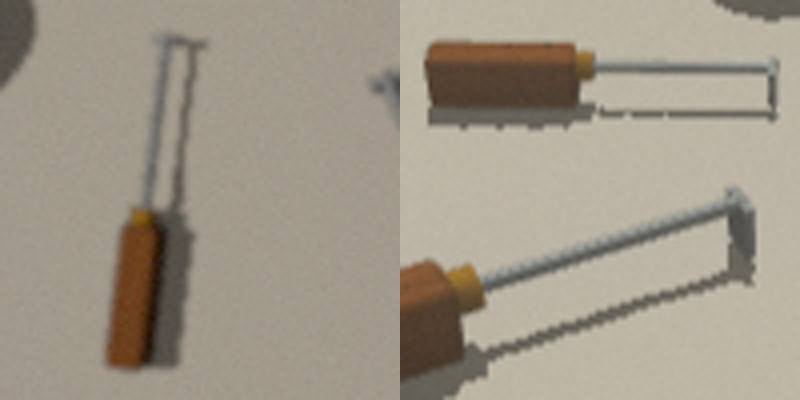

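Run:
```python
from h import *
T=dict(np.load('last_top.npz'));S=dict(np.load('last_side.npz'))
hk=[ray(T,185.75,199.5,.024)[:2],ray(S,233.2,151,.024)[:2]]; print('hook',hk)
# handle top corners side crop: (430,42),(572,42) far top edge z=.032
f=[ray(S,(x)/4+140,42/4+135,.032)[:2] for x in(30,174)];print('far edge',f)
# top-face from top crop
g=[ray(T,x/4+145,y/4+190,.032)[:2] for x,y in((107,366),(142,367),(160,225),(121,224))];print('top',g)
s=observe();R=s['tool_rot'];print(s['position'],np.degrees(np.arctan2(R[1,1],R[0,1])))
```

```text
hook [array([0.60297885, 0.23023227]), array([0.60537211, 0.22801909])]
far edge [array([0.42366674, 0.25612125]), array([0.50027064, 0.24815804])]
top [array([0.42186112, 0.25882054]), array([0.42116033, 0.23941473]), array([0.4983578 , 0.22974387]), array([0.49917405, 0.2515412 ])]
[0.20577429 0.50977089 0.23076898] 68.0122644235869
```

```bash
python3 -m jog '[[0,0,-0.137,0,0,0,100],[0,0,-0.137,0,0,0,100],[0,0,0,-0.0353,-0.0295,0,100],[0,0,0,-0.0353,-0.0295,0,100],[0,0,0,-0.0353,-0.0295,0,100],[0,0,0,-0.0353,-0.0295,0,100],[0,0,0,-0.0353,-0.0295,0,100],[0,0,0,-0.0353,-0.0295,0,100],[0,0,0,-0.0353,-0.0295,0,100],[0,0,0,-0.0353,-0.0295,0,100]]' 60; python3 -m jog '[[0,0,0,0,0,0.04,100],[0,0,0,0,0,0.04,100],[0,0,0,0,0,0.04,100],[0,0,0,0,0,0,100]]'
python3 - <<'E'
from h import *
R=observe()['tool_rot'];print(np.degrees(np.arctan2(R[1,1],R[0,1])),R[:,2])
grab('wrist','w1.png')
E
```

```text
time_s: 1.35
position: [0.4615, 0.2432, 0.2311]
tool_rot: [[-0.994, 0.11, -0.001], [0.11, 0.994, -0.0], [0.001, -0.0, -1.0]]
ft_force: [0.1, 0.6, 0.0]
grip_width: 0.0855
gripper_force: 0.0
time_s: 1.85
position: [0.4594, 0.244, 0.1092]
tool_rot: [[-0.994, 0.11, -0.006], [0.11, 0.994, -0.002], [0.006, -0.002, -1.0]]
ft_force: [-0.2, -0.4, -0.0]
grip_width: 0.0855
gripper_force: 0.0
83.70776965621734 [-0.00592603 -0.0015966  -0.99998117]
```

View pics/w1.png

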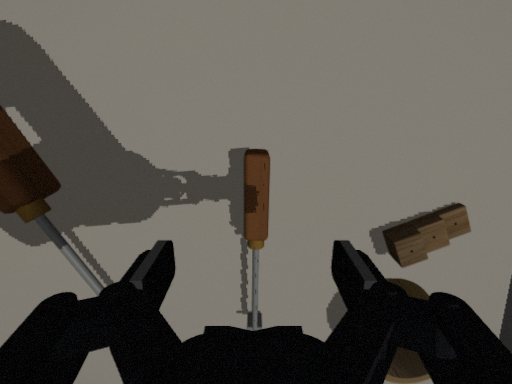

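The handle is centred between the open fingers (about column 256, rows 150–240) and aligned with the tool. I'll descend and grip.

```bash
python3 -m jog '[[0,0,0,0,0,0.04,100],[0,0,0,0,0,0.04,100],[0,0,0,0,0,0.022,100],[0,0,0,0,0,0,100]]' 60; python3 -m jog '[[0,0,0,0,0,0,0],[0,0,0,0,0,0,0],[0,0,0,0,0,0,0],[0,0,0,0,0,0,0],[0,0,0,0,0,0,0],[0,0,0,0,0,0,0]]' 60
```

```text
time_s: 2.4
position: [0.4612, 0.2446, 0.0099]
tool_rot: [[-0.994, 0.109, 0.0], [0.109, 0.994, 0.0], [-0.0, 0.0, -1.0]]
ft_force: [-0.7, 0.2, -0.4]
grip_width: 0.0855
gripper_force: 0.0
time_s: 3.15
position: [0.4612, 0.2446, 0.0101]
tool_rot: [[-0.994, 0.11, 0.001], [0.11, 0.994, 0.0], [-0.001, 0.001, -1.0]]
ft_force: [-0.8, -0.1, 6.6]
grip_width: 0.021
gripper_force: 60.2
```

```bash
python3 -m jog '[[0,0,0,0,0,-0.03,0],[0,0,0,0,0,-0.03,0],[0,0,0,0,0,-0.03,0],[0,0,0,0,0,-0.03,0],[0,0,0,0,0,0,0]]'; python3 -m jog '[[0,0,0,0.0025,-0.04,0,0],[0,0,0,0.0025,-0.04,0,0],[0,0,0,0.0025,-0.04,0,0],[0,0,0,0.0025,-0.04,0,0],[0,0,0,0.0025,-0.04,0,0],[0,0,0,0.0025,-0.04,0,0],[0,0,0,0.0025,-0.04,0,0],[0,0,0,0.0025,-0.04,0,0],[0,0,0,0.0025,-0.04,0,0],[0,0,0,0.0025,-0.039,0,0]]';python3 -m jog '[[0,0,0,0,0,0.04,0],[0,0,0,0,0,0.04,0],[0,0,0,0,0,0.018,0],[0,0,0,0,0,0,0],[0,0,0,0,0,0,0]]'
python3 - <<'E'
from h import *
d=grab('side'); t=grab('top')
im=np.hstack([cv2.resize(d['pixels'][220:350,160:340],(460,332)),cv2.resize(t['pixels'][120:290,310:460],(293,332))]);cv2.imwrite('pics/p3.png',im[:,:,::-1])
E
```

```text
time_s: 3.78
position: [0.4615, 0.2447, 0.1311]
tool_rot: [[-0.994, 0.11, 0.004], [0.11, 0.994, 0.001], [-0.004, 0.001, -1.0]]
ft_force: [0.3, -0.4, -1.0]
grip_width: 0.0208
gripper_force: 59.2
time_s: 5.03
position: [0.3914, -0.1504, 0.1284]
tool_rot: [[-0.994, 0.11, -0.001], [0.11, 0.994, 0.001], [0.002, 0.001, -1.0]]
ft_force: [0.1, -0.3, -0.7]
grip_width: 0.0204
gripper_force: 59.3
time_s: 5.65
position: [0.3923, -0.1494, 0.0316]
tool_rot: [[-0.994, 0.109, 0.0], [0.109, 0.994, -0.0], [-0.0, -0.0, -1.0]]
ft_force: [0.6, 0.0, -0.5]
grip_width: 0.0205
gripper_force: 59.3
```

View pics/p3.png

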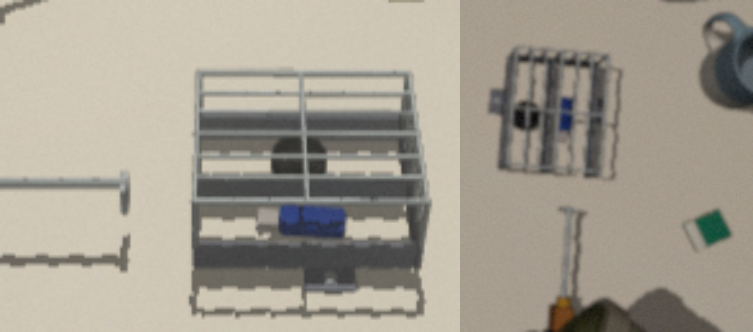

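The hook is in front of the stick's bay (top ≈ (367,227), side ≈ (209,288)). I'll check the lateral alignment in numbers.

Run:
```python
from h import *
T=dict(np.load('last_top.npz'));S=dict(np.load('last_side.npz'))
print(tri(T,[(366.8,228)],S,[(208.6,289)]), ray(T,366.8,228,.045),ray(S,208.6,289,.045))
print('rod back', ray(T,310+(565-460)/1.953,120+290/1.953,.0435), 'rodside',ray(S,160+3/2.556,220+183/2.556,.0435),ray(S,160+115/2.556,220+178/2.556,.0435))
o=np.array([.5775,-.1458]);th=np.radians(-6.5);R=np.array([[np.cos(th),-np.sin(th)],[np.sin(th),np.cos(th)]])
for w in((.5365,-.165),(.6662,-.1808),(.6277,-.1756),(.6465,-.1745)):print(w,(R.T@(np.array(w)-o)).round(4))
```

```text
[[ 0.53502273 -0.16552261  0.04816951]] [ 0.53279104 -0.16630284  0.045     ] [ 0.5363349 -0.1628609  0.045    ]
rod back [ 0.44707245 -0.15669509  0.0435    ] rodside [ 0.46609023 -0.15889708  0.0435    ] [ 0.53090952 -0.162241    0.0435    ]
(0.5365, -0.165) [-0.0386 -0.0237]
(0.6662, -0.1808) [ 0.0921 -0.0247]
(0.6277, -0.1756) [ 0.0533 -0.0239]
(0.6465, -0.1745) [ 0.0718 -0.0207]
```

```bash
python3 -m jog '[[0,0,0,-0.0146,0,0.003,0],[0,0,0,-0.0146,0,0,0],[0,0,0,-0.0146,0,0,0],[0,0,0,-0.0146,0,0,0],[0,0,0,-0.0146,0,0,0],[0,0,0,-0.0146,0,0,0],[0,0,0,-0.0146,0,0,0],[0,0,0,-0.0146,0,0,0],[0,0,0,-0.0146,0,0,0],[0,0,0,-0.0146,0,0,0]]'; python3 -m jog '[[0,0,0,0,0,0,0],[0,0,0,0,0,0,0]]'
python3 - <<'E'
from h import *
d=grab('side'); t=grab('top')
im=np.hstack([cv2.resize(d['pixels'][235:335,220:340],(480,400)),cv2.resize(t['pixels'][130:230,310:400],(360*5//6,333)).copy()[:333]] if 0 else [cv2.resize(d['pixels'][235:335,220:340],(480,400)),cv2.resize(t['pixels'][130:230,320:400],(320,400))]);cv2.imwrite('pics/p4.png',im[:,:,::-1])
E
```

```text
time_s: 7.0
position: [0.5388, -0.1654, 0.0285]
tool_rot: [[-0.994, 0.109, 0.001], [0.109, 0.994, -0.0], [-0.001, -0.0, -1.0]]
ft_force: [0.5, 0.2, -1.2]
grip_width: 0.0209
gripper_force: 59.3
time_s: 7.25
position: [0.5371, -0.1652, 0.0282]
tool_rot: [[-0.994, 0.109, -0.0], [0.109, 0.994, 0.0], [0.0, 0.0, -1.0]]
ft_force: [-0.2, 0.7, -1.1]
grip_width: 0.0207
gripper_force: 59.3
```

View pics/p4.png

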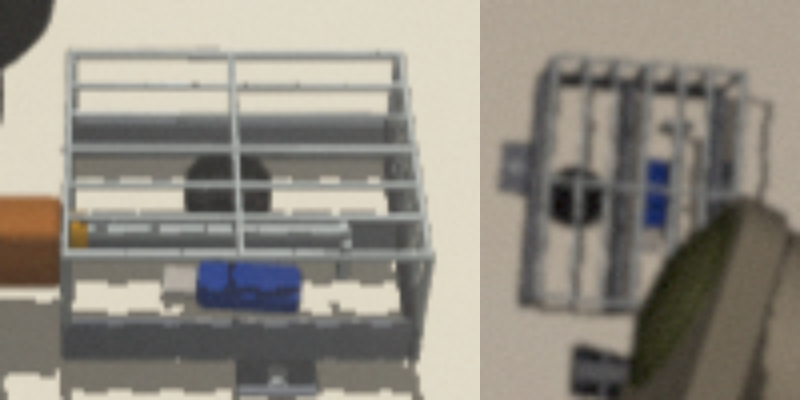

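The hook is past the stick's blunt end (side crop column 345 against 300) and clear of the back wall. I'll lower it and drag.

```bash
python3 -m jog '[[0,0,0,0,0,0.009,0],[0,0,0,0,0,0.008,0],[0,0,0,0,0,0,0],[0,0,0,0,0,0,0]]'; python3 -m jog '[[0,0,0,0.004,0,0,0],[0,0,0,0.005,0,0,0],[0,0,0,0.006,0,0,0],[0,0,0,0.007,0,0,0],[0,0,0,0.007,0,0,0],[0,0,0,0.007,0,0,0],[0,0,0,0.007,0,0,0],[0,0,0,0.007,0,0,0],[0,0,0,0,0,0,0]]'
python3 - <<'E'
from h import *
d=grab('side');h=cv2.cvtColor(d['pixels'],cv2.COLOR_RGB2HSV);m=cv2.inRange(h,(105,100,40),(130,255,255));m[:250]=0
x,y,w,hh=cv2.boundingRect(m);print(x,y,w,hh,ray(d,x,y+hh/2,.007),ray(d,x+w,y+hh/2,.007))
E
```

```text
time_s: 7.85
position: [0.5372, -0.1654, 0.011]
tool_rot: [[-0.994, 0.11, -0.001], [0.11, 0.994, 0.0], [0.001, 0.0, -1.0]]
ft_force: [-0.6, 0.3, -1.2]
grip_width: 0.0208
gripper_force: 59.4
time_s: 8.98
position: [0.4872, -0.1598, 0.0114]
tool_rot: [[-0.994, 0.11, -0.0], [0.11, 0.994, 0.0], [0.0, 0.0, -1.0]]
ft_force: [0.6, 0.3, -0.2]
grip_width: 0.0209
gripper_force: 59.2
244 302 26 10 [ 0.58826693 -0.17226052  0.007     ] [ 0.62798238 -0.17661574  0.007     ]
```

The stick follows the hook: it has moved 38 mm and stayed straight. I'll continue the drag.

```bash
python3 -m jog '[[0,0,0,0.008,0,0,0],[0,0,0,0.008,0,0,0],[0,0,0,0.008,0,0,0],[0,0,0,0.008,0,0,0],[0,0,0,0.008,0,0,0],[0,0,0,0.008,0,0,0],[0,0,0,0.008,0,0,0],[0,0,0,0.008,0,0,0],[0,0,0,0.008,0,0,0],[0,0,0,0.006,0,0,0]]';python3 -m jog '[[0,0,0,0.006,0,0,0],[0,0,0,0.004,0,0,0],[0,0,0,0,0,0,0]]'
python3 - <<'E'
from h import *
d=grab('side');t=grab('top');h=cv2.cvtColor(d['pixels'],cv2.COLOR_RGB2HSV);m=cv2.inRange(h,(105,100,40),(130,255,255));m[:250]=0
x,y,w,hh=cv2.boundingRect(m);print(x,y,w,hh,ray(d,x,y+hh/2,.007),ray(d,x+w,y+hh/2,.007))
im=np.hstack([cv2.resize(d['pixels'][200:350,150:340],(480,380)),cv2.resize(t['pixels'][130:320,320:480],(320,380))]);cv2.imwrite('pics/p5.png',im[:,:,::-1])
E
```

```text
time_s: 10.28
position: [0.4096, -0.1513, 0.0113]
tool_rot: [[-0.994, 0.11, -0.0], [0.11, 0.994, 0.0], [0.0, 0.0, -1.0]]
ft_force: [0.6, -0.1, -1.0]
grip_width: 0.021
gripper_force: 59.2
time_s: 10.65
position: [0.4, -0.1503, 0.0113]
tool_rot: [[-0.994, 0.11, -0.0], [0.11, 0.994, 0.0], [0.0, 0.0, -1.0]]
ft_force: [-0.4, -0.1, 0.5]
grip_width: 0.0209
gripper_force: 59.2
187 303 26 9 [ 0.50132819 -0.16367849  0.007     ] [ 0.54091739 -0.16802034  0.007     ]
```

View pics/p5.png

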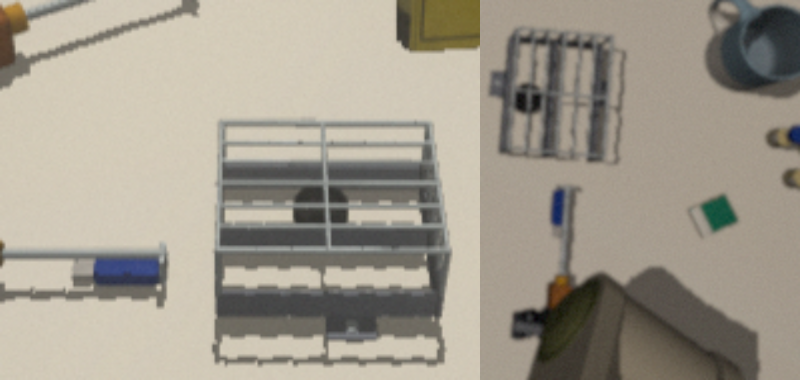

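The whole stick now lies on the bench, with its blunt end about 34 mm in front of the rack. The cap hasn't moved. I'll lift the hook, move aside to -y and back, and set the pick down.

```bash
python3 -m jog '[[0,0,0,0,0,-0.015,0],[0,0,0,0,0,-0.015,0],[0,0,0,0,0,-0.015,0],[0,0,0,0,0,0,0],[0,0,0,0.01,-0.02,0,0],[0,0,0,0.01,-0.02,0,0],[0,0,0,0.01,-0.02,0,0],[0,0,0,0.01,-0.015,0,0],[0,0,0,0.01,0,0,0],[0,0,0,0,0,0,0]]'; python3 -m jog '[[0,0,0,0,0,0.02,0],[0,0,0,0,0,0.015,0],[0,0,0,0,0,0.007,0],[0,0,0,0,0,0.0035,0],[0,0,0,0,0,0,0],[0,0,0,0,0,0,0]]'
```

```text
time_s: 12.0
position: [0.3416, -0.2186, 0.056]
tool_rot: [[-0.994, 0.11, -0.001], [0.11, 0.994, 0.001], [0.001, 0.001, -1.0]]
ft_force: [-0.0, 0.5, -0.5]
grip_width: 0.0207
gripper_force: 59.2
time_s: 12.75
position: [0.3424, -0.2195, 0.0112]
tool_rot: [[-0.994, 0.109, 0.0], [0.109, 0.994, -0.001], [-0.001, -0.001, -1.0]]
ft_force: [0.6, 0.2, -0.5]
grip_width: 0.0208
gripper_force: 59.2
```

```bash
python3 -m jog '[[0,0,0,0,0,0.0012,0],[0,0,0,0,0,0,0],[0,0,0,0,0,0,0]]'; python3 -m jog '[[0,0,0,0,0,0,30],[0,0,0,0,0,0,60],[0,0,0,0,0,0,100],[0,0,0,0,0,0,100],[0,0,0,0,0,0,100],[0,0,0,0,0,0,100]]';  python3 -m jog '[[0,0,0,0,0,-0.02,100],[0,0,0,0,0,-0.03,100],[0,0,0,0,0,-0.04,100],[0,0,0,0,0,-0.04,100],[0,0,0,0,0,-0.03,100],[0,0,0,0.03,0,-0.03,100],[0,0,0,0.03,0,-0.03,100],[0,0,0,0,0,0,100],[0,0,0,0,0,0,100],[0,0,0,0,0,0,100]]'
python3 - <<'E'
from h import *
d=grab('side');t=grab('top');
im=np.hstack([cv2.resize(d['pixels'][130:384,50:340],(434,380)),cv2.resize(t['pixels'][130:340,300:500],(362,380))]);cv2.imwrite('pics/p6.png',im[:,:,::-1])
E
```

```text
time_s: 13.12
position: [0.3424, -0.2195, 0.0101]
tool_rot: [[-0.994, 0.11, 0.001], [0.11, 0.994, -0.001], [-0.001, -0.001, -1.0]]
ft_force: [-0.3, 1.1, 4.7]
grip_width: 0.0205
gripper_force: 59.9
time_s: 13.88
position: [0.3422, -0.2193, 0.0096]
tool_rot: [[-0.994, 0.11, -0.0], [0.11, 0.994, 0.0], [0.0, 0.0, -1.0]]
ft_force: [0.3, -0.0, -0.2]
grip_width: 0.0857
gripper_force: 0.0
time_s: 15.12
position: [0.2829, -0.2126, 0.2288]
tool_rot: [[-0.994, 0.109, -0.001], [0.109, 0.994, 0.002], [0.001, 0.002, -1.0]]
ft_force: [1.1, -0.2, -0.5]
grip_width: 0.0857
gripper_force: 0.0
```

View pics/p6.png

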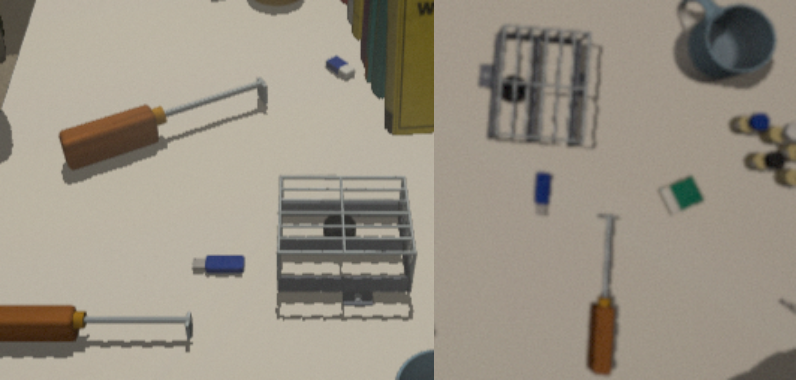

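The stick is in front of the rack, the pick stands level on the bench, the cap is in its bay and the robot is clear of everything.

```bash
python3 -c "
from rig import job
print(job.close_job())"
```

```text
the job is handed in; nothing more can be done
None
```

I dragged the memory stick out with the smaller pick so that it lies wholly on the bench in front of the rack, set the pick down on the bench, left the dust cap in its bay, and handed the job in at about 15 s; the verdict was not shown.

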